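# Stow a point chisel in its guarded spring clip

### The arm

A 6-joint arm with a two-finger parallel gripper is mounted at the origin on the work surface; the furniture and walls round the work are solid. World frame = base frame: x ahead of the robot, y to its left, z up, the work surface at z = 0. Lengths are in m, angles in rad, forces in N, time in s.
With the tool pointing down it reaches from about 0.375 to 0.9 m from the base axis. Payload 3.1 kg.
Tool frame: the origin (TCP) lies between the finger pads; the fingertips stand r.finger_overhang ahead of it and the grasp point (between the pads) lies 11 mm behind it (r.finger_overhang is the distance from the TCP to the fingertips, in m); x points along the fingers, y is the direction in which the jaws open and shut, and the axes are right-handed (so a half turn about x gives the same grasp; the last joint's range is limited). The gripper opens to 85 mm and grips with 20 to 120 N. Pads are 22 mm wide; open, the fingers measure 114 mm over their backs; the gripper's body (76 mm by 85 mm) begins 54 mm behind the grasp point. The pads swing forward as they close: fully open they stand 13 mm farther back than shut.
Start: joints at [-1.292, 0.527, 1.433, -0, 1.181, -0.178], TCP at [0.276, -0.561, 0.239] pointing down, gripper open.
Joint ranges: [-3.08, 3.08], [-0.75, 2.2], [0.22, 2.44], [-1.43, 4.57], [0, 2.65], [-2.85, 2.85]. Speed limits (rad/s): [2.79, 2.79, 3.14, 3.14, 3.14, 3.14].

### API

Orientations are given as a unit quaternion [w, x, y, z].
In Python, from station import r gives the robot as it stands. Calls block until the motion is done:
- r.move_ptp(position, orientation): joint-space move of the TCP to a pose.
- r.move_straight(position, feed=0.15, ori=None, contact_N=None): straight line of the TCP; ori=None keeps the orientation; feed is the mean speed in m/s. With contact_N (N) it stops when the force on the tool has changed by that much, and returns True; else False.
- r.goto_joints(angles): joint-space move.
- r.gripper_to(opening): opening from 0.0 (shut) to 1.0 (fully open); the grip force is fixed at half the most; returns when the fingers have stopped.
- r.pause(seconds).
- r.solve_ik(position, orientation): joint angles nearest the present ones, or None.
- r.state(): the state.
- r.get_image(name): name is "scene" or "top" or "wrist"; returns the picture (384x512x3 uint8, red, green, blue); there is no depth.
- r.camera_info(name): a dict with "fx", "fy", "cx", "cy" (pixels), "distortion" ([k1, k2, p1, p2, k3] as OpenCV has them; the pictures are not rectified), "R" (3x3) and "t" (3): a world point X has camera coordinates R X + t; the wrist camera has in their place "tool_from_camera" (4x4, takes a point from camera to tool coordinates, whose origin is the TCP and whose axes are the tool frame's). Camera axes: x right, y down, z forward; pixel columns grow to the right and rows downward; lengths in m; the calibration is good to about 2 mm. A picture is of the moment at which its call begins: read the wrist's pose just before it. camera_info takes no time and is no camera call.
A pose or a line that the arm cannot do raises r.PlanningError and nothing moves.
- r.sign_off(): hands the job in, once; it reports no verdict.
The state is a dict: "clock": time; "joint_pos": joint angles; "dq": joint speeds; "joint_efforts": joint torques, N m; "ee_pos": TCP position; "tcp_rot": TCP orientation; "ft_force": force on the tool from outside, world axes, zero at the start; "torque": the same for the moment, N m; "grip_width": opening from 0.0 (shut) to 1.0 (fully open).
Only numpy, scipy, OpenCV 4.12 (cv2) and the standard library are available. Lean on these libraries where they do the work, as an engineer would, in place of code of your own. Each camera call takes 0.05 s, during which the arm holds its last target.

### The job

Put the loose point chisel away in the empty bay of the chisel rack. Slip its point under the steel guard, lay the shank on the mouth of the spring clip and let go of it, then press the shank down from above until the clip snaps round it and the chisel lies fully home and level, with the point still under the guard. Leave the wedge, tile, folding rule and felt wheel where they lie.

Things in the scene. Friction and masses are not known exactly. Their poses are not given: they have to be found in the camera images.
- chisel_mid (a point): Loose point chisel: dark steel bar 192 mm long, eight-sided shank 15 to 16 mm thick, about 0.32 kg, lying level, axis 8 mm above the bench. This point is on its axis, half-way along, the place to grip. y runs along the chisel to the struck head (end at y = +94 mm), x across, z up as it lies. Centre of mass near y = +15 mm. Full thickness from y = -36 mm to the head.
- chisel_point (a point): Sharp tip of the loose chisel, on its axis at chisel y = -96 mm. The chisel is 13 mm thick 40 mm behind the tip and tapers evenly from there to it. Axes as chisel_mid.
- chisel_rack: Rack fixed to the bench: plywood board 164 x 226 x 16 mm, origin at the centre of its underside, y along its two bays. The bay at x = -42 mm is empty; the one at x = +42 mm holds a like chisel (fixed) and shows how it should look. Each bay has a grey steel guard at its -y end and a spring clip at its +y end.
- bay_axis (a point): Empty bay: where chisel_mid belongs when stowed, 31 mm above the bench, 15 mm above the board's top. y along the bay to the head (clip) end, x across, z up, as on the chisel. Along y from here: guard -107 to -66 mm, its mouth flare to -55; wooden sill -56 to -46 mm, 18 wide, top 7 mm below the axis, which carries the taper; free for gripper fingers -45 to +35 mm; clip +37 to +63 mm.
- bay_guard (a point): Middle of the guard, on the bay axis at bay y = -86 mm: steel hood over the chisel's point, 20 mm wide inside, roof underside 7 mm above the axis, board 15 mm below it. It opens towards the clip; roof edge at bay y = -66 mm, in front of it an upturned lip and splayed cheeks to y = -55 mm, up to 15 mm above the axis. Closed end wall at y = -104 mm. Tip of a stowed chisel: y about -96 mm.
- bay_clip (a point): Middle of the spring clip, on the bay axis at bay y = +50 mm: two steel fingers 26 mm long. Throat 8 mm above the axis, 10 mm wide; flared mouth 29 mm wide, top edges 16 mm above the axis. A chisel laid on the shut throat, point under the guard, rests tilted 0.16 rad, head up, its axis 16 mm high here and 8 mm high at its middle. It takes about 13 N here to snap it 16 mm down onto the saddle.
- bay_press (a point): On the bay axis at bay y = +79 mm: middle of the 30 mm of shank that stands clear beyond the clip (y = +64 to +94 mm), where closed fingers can press it from above with 8 to 12 N (the guard's roof keeps the point down). Top of the shank here: 28 mm above this point before, 8 mm above it when home. Pressing at y = +10 to +30 mm works too, with about 16 N.
- wedge_1: Bystander: beech wedge 30 x 75 x 22 mm, lying loose; origin at the centre of its underside.
- sample_tile: Bystander: red granite sample tile 56 x 56 x 10 mm, loose; origin at the centre of its underside.
- folding_rule: Bystander: yellow folding rule, shut, 233 x 20 x 16 mm, loose; origin at the centre of its underside.
- felt_wheel: Bystander: felt polishing wheel, 60 mm across, 25 mm high, loose; origin at the centre of its underside.

How it is judged:
By the outcome, as a careful person would: the job done as asked, in the order asked, and still so for the second after the job is handed in, with the robot touching nothing.
It also fails if it takes over 58 s, if anything falls off the work surface, if the arm or the gripper's body presses on something with over 40 N, if the wrist force passes 120 N, or if a joint passes its speed limit or range.

## Working session

There is one attempt and no reset: what is moved stays moved. The work goes in short steps, each a Python script; the robot and the scene stay as the last script left them, time stands still between calls to the robot, and variables do not carry over. Pictures are saved under pics/ and viewed, and the job is handed in when it is done.

```bash
ls; mkdir -p pics
python3 - <<'E'
from station import r
import cv2
s=r.state();print(s, r.finger_overhang)
for n in("scene","top","wrist"):
    im=r.get_image(n);cv2.imwrite(f"pics/{n}0.png",im[:,:,::-1])
    print(n,r.camera_info(n))
E
```

```text
pics
{'clock': 0.0, 'joint_pos': array([-1.29251184e+00,  5.28464672e-01,  1.43389124e+00, -2.02040957e-05,
        1.18142888e+00, -1.78501593e-01]), 'dq': array([ 0.00321551,  0.00034204,  0.00167703,  0.00068514,  0.00158528,
       -0.00033737]), 'joint_efforts': array([-1.47728391e-03, -4.42349732e+01, -1.78026187e+01, -3.04783598e-04,
        8.46353068e-03,  3.05708525e-06]), 'ee_pos': array([ 0.27549084, -0.56022541,  0.23833806]), 'tcp_rot': array([-0.15932668, -0.68869799, -0.16087417,  0.68878849]), 'ft_force': array([-0.11480923, -0.03325723, -0.84141923]), 'torque': array([-8.83475438e-06,  3.33221814e-02,  1.39095112e-02]), 'grip_width': 1.0025043384619856} 0.008
scene {'fx': 496.9729140279543, 'fy': 496.9729140279543, 'cx': 253.84383017433584, 'cy': 192.6387047912697, 'distortion': array([-0.00752635,  0.        ,  0.        ,  0.        ,  0.        ]), 'R': array([[ 0.67043366, -0.74191821,  0.00872242],
       [-0.45893223, -0.42389355, -0.78082999],
       [ 0.58300936,  0.5194917 , -0.62468268]]), 't': array([-0.35918124,  0.31352922,  1.54013061])}
top {'fx': 416
[... 226 characters left out ...]
      [-0.99688505,  0.01070739, -0.07813798],
       [ 0.07803751, -0.0095005 , -0.99690515]]), 't': array([0.019643  , 0.54981307, 1.18703916])}
wrist {'fx': 316.6197219958705, 'fy': 316.6197219958705, 'cx': 254.60914151146312, 'cy': 194.01793150295717, 'distortion': array([-0.0882104,  0.       ,  0.       ,  0.       ,  0.       ]), 'tool_from_camera': array([[ 1.18379206e-03, -3.15970713e-01,  9.48768205e-01,
        -1.35653115e-01],
       [ 9.99999283e-01,  2.01624148e-04, -1.18056642e-03,
        -8.55092777e-04],
       [ 1.81729833e-04,  9.48768922e-01,  3.15970725e-01,
        -8.00913976e-02],
       [ 0.00000000e+00,  0.00000000e+00,  0.00000000e+00,
         1.00000000e+00]])}
```

View pics/scene0.png

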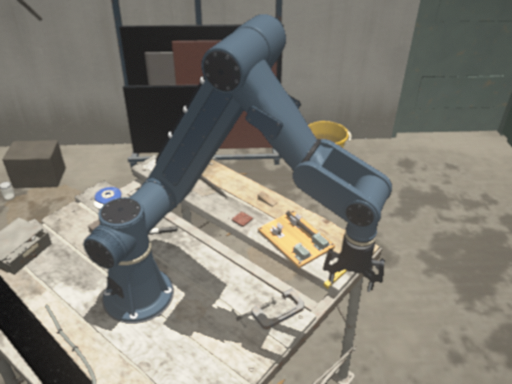

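View pics/top0.png

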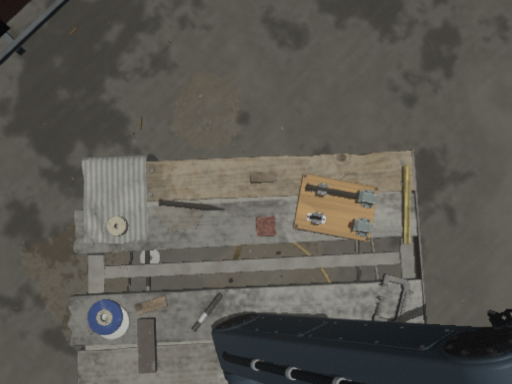

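View pics/wrist0.png

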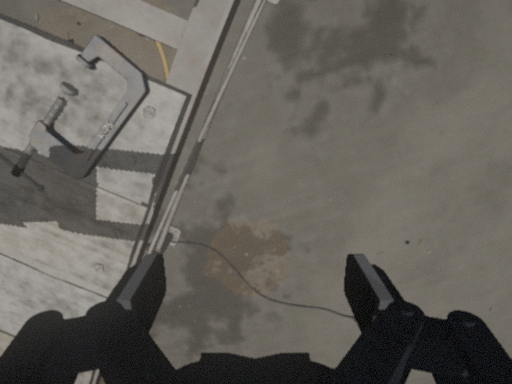

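Run:
```python
import cv2
im=cv2.imread("pics/top0.png")
a=im[185:230,145:245];cv2.imwrite("pics/c1.png",cv2.resize(a,None,fx=8,fy=8,interpolation=cv2.INTER_CUBIC))
a=im[165:250,285:390];cv2.imwrite("pics/c2.png",cv2.resize(a,None,fx=7,fy=7,interpolation=cv2.INTER_CUBIC))
```

```text
(no output)
```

View pics/c1.png

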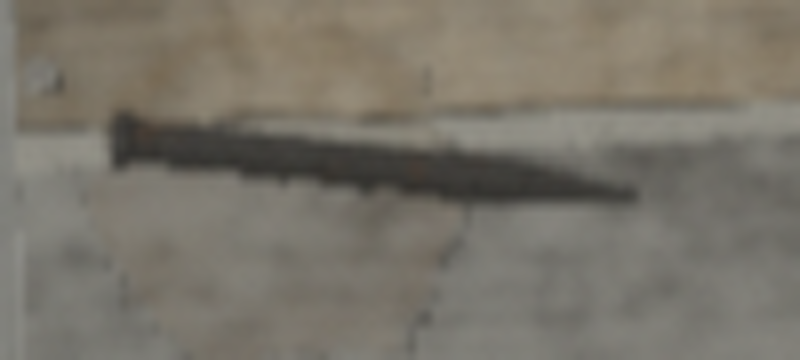

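View pics/c2.png

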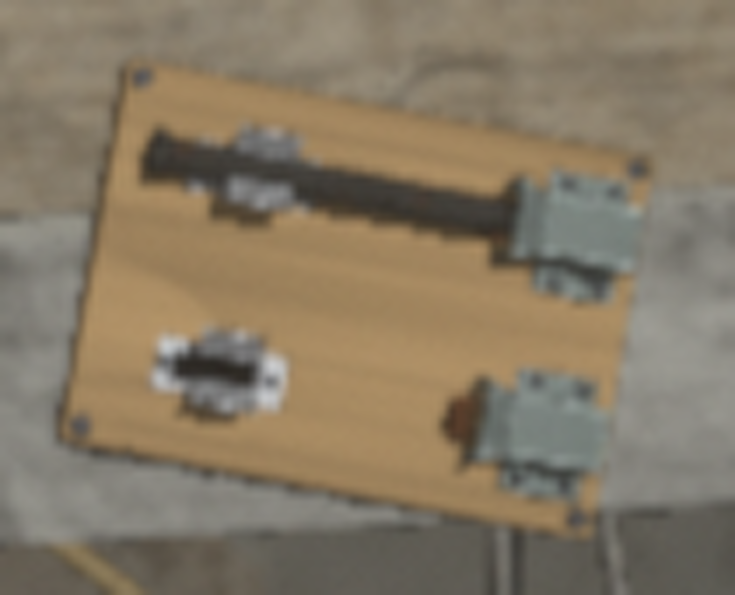

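```bash
cat > h.py <<'E'
import numpy as np, cv2
from scipy.spatial.transform import Rotation as Rn
def quat(R):
    q=Rn.from_matrix(R).as_quat(); return np.array([q[3],q[0],q[1],q[2]])
def mat(q): return Rn.from_quat([q[1],q[2],q[3],q[0]]).as_matrix()
def cam(r,name,s=None):
    c=r.camera_info(name)
    K=np.array([[c["fx"],0,c["cx"]],[0,c["fy"],c["cy"]],[0,0,1]])
    if name=="wrist":
        T=np.eye(4);T[:3,:3]=mat(s["tcp_rot"]);T[:3,3]=s["ee_pos"]
        M=np.linalg.inv(T@c["tool_from_camera"]);R,t=M[:3,:3],M[:3,3]
    else:R,t=c["R"],c["t"]
    return K,c["distortion"],R,t
def pix2z(C,px,z):
    K,d,R,t=C
    u=cv2.undistortPoints(np.array([[px]],float),K,d)[0,0]
    o=-R.T@t; v=R.T@np.array([u[0],u[1],1]); return o+v*(z-o[2])/v[2]
def proj(C,X):
    K,d,R,t=C
    return cv2.projectPoints(np.atleast_2d(np.array(X,float)),cv2.Rodrigues(R)[0],t,K,d)[0][:,0]
def tool(yaw,pitch=0):
    """chisel y-axis world yaw direction (angle of y axis), pitch = head up. tool y = chisel x."""
    yv=np.array([np.cos(yaw)*np.cos(pitch),np.sin(yaw)*np.cos(pitch),np.sin(pitch)])
    xv=np.array([np.sin(yaw),-np.cos(yaw),0]); zv=np.cross(xv,yv)
    return xv,yv,zv
E
python3 - <<'E'
from station import r
from h import *
C=cam(r,"top")
tip=pix2z(C,(224.3,208.9),.008);hd=pix2z(C,(159.1,202.4),.008)
print(tip,hd,np.linalg.norm(tip-hd),np.degrees(np.arctan2(*(hd-tip)[[1,0]])))
P=[pix2z(C,p,.016) for p in((303.1,173.9),(377.9,187.9),(369.3,241.7),(293.9,227.9))]
for p in P:print(p)
print(np.mean(P,0),[np.linalg.norm(P[i]-P[(i+1)%4]) for i in range(4)])
s=r.state();print(mat(s["tcp_rot"]).round(2))
E
```

```text
[0.52029632 0.11616069 0.008     ] [0.54143416 0.30709231 0.008     ] 0.1920981340748069 83.68257031425209
[ 0.62012599 -0.11594099  0.016     ]
[ 0.57657235 -0.33492958  0.016     ]
[ 0.41987906 -0.30458625  0.016     ]
[ 0.4624323  -0.08609377  0.016     ]
[ 0.51975242 -0.21038765  0.016     ] [np.float64(0.2232776739635204), np.float64(0.15960421248974008), np.float64(0.22259771344105517), np.float64(0.16049347494335034)]
[[-0.    0.44 -0.9 ]
 [ 0.   -0.9  -0.44]
 [-1.   -0.   -0.  ]]
```

Run:
```python
from station import r
from h import *
ch=np.radians(83.7); rk=np.radians(78.9)
for nm,yaw,pos in(("rack",rk,[.478,-.20,.2]),("chis",ch,[.531,.2,.2]),("chis",ch,[.531,.2,.01])):
  for s_ in(1,-1):
    x,y,z=tool(yaw); R=np.stack([-z,s_*x,np.cross(-z,s_*x)],1)
    print(nm,s_,r.solve_ik(np.array(pos),quat(R)))
x,y,z=tool(rk); R=np.stack([-z,x,np.cross(-z,x)],1)
try:
    r.move_ptp(np.array([.485,-.2,.2]),quat(R)); 
except Exception as e: print(repr(e))
s=r.state();im=r.get_image("wrist");print(s["clock"],s["ee_pos"])
np.savez("w1.npz",p=s["ee_pos"],q=s["tcp_rot"]);cv2.imwrite("pics/w1.png",im[:,:,::-1])
cv2.imwrite("pics/w1b.png",cv2.resize(im[:,:,::-1],(768,576),interpolation=cv2.INTER_CUBIC))
```

```text
rack 1 [-0.6121708   0.43935867  1.74042327  0.          0.96181071 -0.41843925]
rack -1 [-6.12170800e-01  4.39358674e-01  1.74042327e+00 -4.44089210e-16
  9.61810709e-01  2.72315340e+00]
chis 1 [ 1.63321223e-01  4.99655730e-01  1.61970507e+00 -4.44089210e-16
  1.02223185e+00  2.73276966e-01]
chis -1 None
chis 1 [ 1.63321223e-01  8.00076401e-01  1.72180595e+00 -4.44089210e-16
  6.19710301e-01  2.73276966e-01]
chis -1 None
1.7 [ 0.48526997 -0.20121807  0.20021492]
```

View pics/w1b.png

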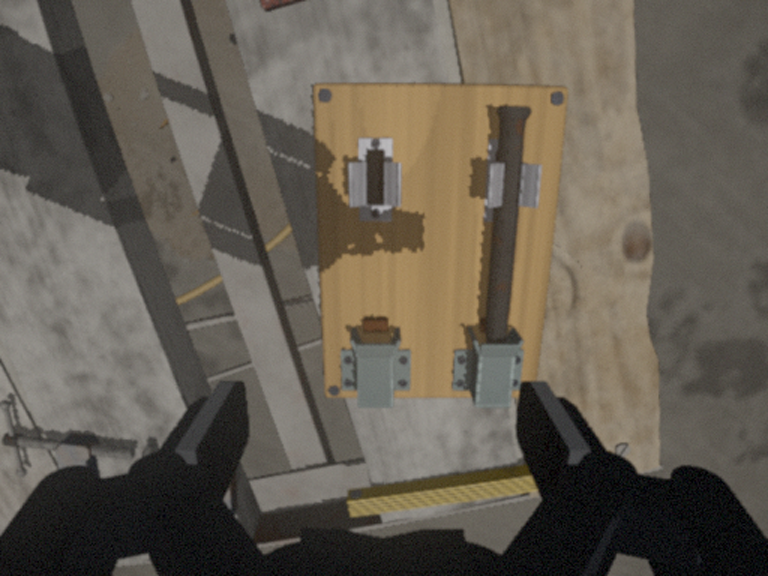

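```bash
cat >> h.py <<'E'
def fit(C_list, x0):
    from scipy.optimize import least_squares
    def f(p):
        c,s=np.cos(p[2]),np.sin(p[2]);out=[]
        for C,L,px in C_list:
            L=np.array(L,float);W=np.stack([p[0]+L[:,0]*s+L[:,1]*c,p[1]-L[:,0]*c+L[:,1]*s,L[:,2]],1)
            out.append((proj(C,W)-np.array(px)).ravel())
        return np.concatenate(out)
    q=least_squares(f,x0);return q.x,f(q.x).reshape(-1,2).round(1)
E
python3 - <<'E'
from station import r
from h import *
d=np.load("w1.npz");C=cam(r,"wrist",dict(ee_pos=d["p"],tcp_rot=d["q"]))
Lc=[[-.082,.113,.016],[.082,.113,.016],[-.082,-.113,.016]]
px=np.array([(314,84),(566,87),(326,398)])/1.5
Ct=cam(r,"top")
pt=[(303.1,173.9),(377.9,187.9),(369.3,241.7),(293.9,227.9)]
Lt=[[.082,.113,.016],[.082,-.113,.016],[-.082,-.113,.016],[-.082,.113,.016]]
x0=[.52,-.21,1.377]
for nm,A in(("w",[(C,Lc,px)]),("t",[(Ct,Lt,pt)])):
    p,e=fit(A,x0);print(nm,p,np.degrees(p[2]),e.tolist())
    Lk=np.array([[-.042,.050,.031],[-.042,.050,.047],[-.042,-.066,.038],[-.042,-.107,.038],[.042,.094,.031]])
    c,s=np.cos(p[2]),np.sin(p[2]);W=np.stack([p[0]+Lk[:,0]*s+Lk[:,1]*c,p[1]-Lk[:,0]*c+Lk[:,1]*s,Lk[:,2]],1)
    print((proj(C,W)*1.5).round(1).tolist())
x,y,z=tool(np.radians(83.7)); R=np.stack([-z,x,np.cross(-z,x)],1)
r.move_ptp(np.array([.5309,.2,.13]),quat(R))
s=r.state();im=r.get_image("wrist");print(s["clock"],s["ee_pos"])
np.savez("w2.npz",p=s["ee_pos"],q=s["tcp_rot"])
cv2.imwrite("pics/w2b.png",cv2.resize(im[:,:,::-1],(768,576),interpolation=cv2.INTER_CUBIC))
C=cam(r,"wrist",s)
print((proj(C,[[.5203,.1162,.008],[.5414,.3071,.008]])*1.5).round(1))
E
```

```text
w [ 0.52086609 -0.20870685  1.37720497] 78.90803254097446 [[-1.6, 0.0], [2.2, -0.5], [-0.6, 1.1]]
[[375.2, 186.6], [374.9, 189.5], [376.1, 357.6], [376.4, 408.5], [512.0, 114.9]]
t [ 0.51980318 -0.21040525  1.37826653] 78.96885513769442 [[-0.3, -0.6], [0.7, -0.7], [0.4, 0.8], [-0.8, 0.5]]
[[374.0, 189.7], [373.6, 192.7], [375.2, 360.1], [375.6, 410.8], [510.5, 117.9]]
3.2583 [0.53155292 0.19897929 0.13021896]
[[381.2 410.7]
 [380.5  79.6]]
```

View pics/w2b.png

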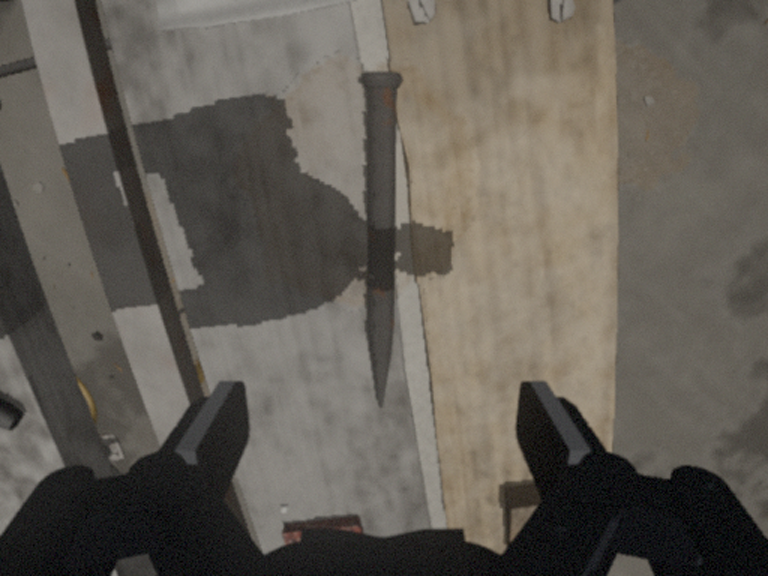

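Run:
```python
from station import r
from h import *
d=np.load("w2.npz");C=cam(r,"wrist",dict(ee_pos=d["p"],tcp_rot=d["q"]))
t=pix2z(C,np.array([381,407])/1.5,.008);h=pix2z(C,np.array([380.5,74])/1.5,.010)
print(t,h,np.linalg.norm(t-h),np.degrees(np.arctan2(*(h-t)[[1,0]])))
d=np.load("w1.npz");C=cam(r,"wrist",dict(ee_pos=d["p"],tcp_rot=d["q"]))
g=pix2z(C,np.array([376,406.5])/1.5,.039); c=pix2z(C,np.array([375,185])/1.5,.045); c2=pix2z(C,np.array([375.5,178])/1.5,.017)
hh=pix2z(C,np.array([514,108])/1.5,.033)
yv=np.array([np.cos(1.377),np.sin(1.377),0]);xv=np.array([yv[1],-yv[0],0])
o=np.array([.5209,-.2087,0])
for p in(g,c,c2,hh):print((p-o)@xv,(p-o)@yv)
```

```text
[0.5205016  0.11891835 0.008     ] [0.54170181 0.30953843 0.01      ] 0.1918057997496774 83.65380939775388
-0.04228251456795811 -0.10454905136213019
-0.041964024352768824 0.052558642143451226
-0.04200949320137626 0.054296474489336714
0.042423534717818574 0.09808014455931909
```

Run:
```python
from station import r
from h import *
yaw=np.radians(83.67)
x,y,z=tool(yaw); R=np.stack([-z,x,np.cross(-z,x)],1);q=quat(R)
g=np.array([.5310,.2129,0])-.016*y
r.move_ptp(g+[0,0,.07],q)
print(r.move_straight(g+[0,0,.011],feed=.08,contact_N=15))
r.gripper_to(0.0)
s=r.state();print(s["clock"],s["ee_pos"],s["grip_width"],s["ft_force"],s["torque"])
r.move_straight(g+[0,0,.11],feed=.1)
s=r.state();print(s["clock"],s["ee_pos"],s["grip_width"],s["ft_force"],s["torque"])
im=r.get_image("wrist");np.savez("w3.npz",p=s["ee_pos"],q=s["tcp_rot"])
C=cam(r,"wrist",s)
m=s["ee_pos"]+[0,0,-.003]+.016*y
P=[m-.096*y,m+.094*y];print((proj(C,P)*1.5).round(1))
cv2.imwrite("pics/w3b.png",cv2.resize(im[:,:,::-1],(768,576),interpolation=cv2.INTER_CUBIC))
im=r.get_image("scene")[130:290,120:330,::-1];cv2.imwrite("pics/s3.png",cv2.resize(im,None,fx=3.5,fy=3.5,interpolation=cv2.INTER_CUBIC))
```

```text
False
5.1917 [0.5297572  0.19704271 0.01147066] 0.1540263515824366 [-0.05324974 -0.09953894  3.37699905] [-0.06557595 -0.03758645 -0.05156651]
6.3333 [0.52864375 0.19688383 0.10935403] 0.15510680492628595 [ 0.27114514 -0.97951303 -3.00842138] [-0.07150025  0.06034587 -0.0065423 ]
[[385.7 566.8]
 [387.5  24.4]]
```

View pics/w3b.png

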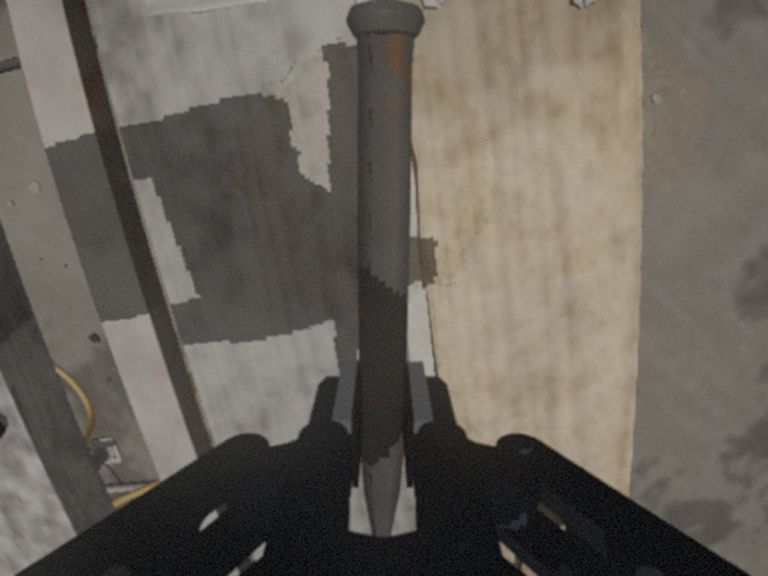

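View pics/s3.png

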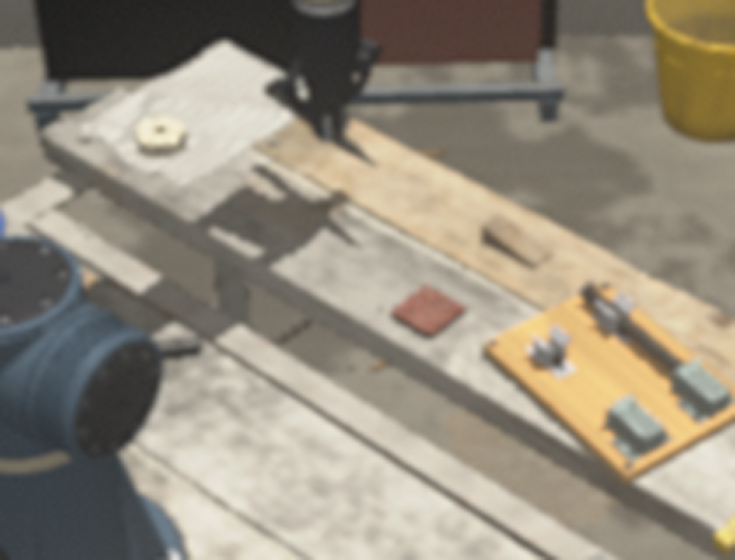

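Run:
```python
from station import r
from h import *
d=np.load("w3.npz");C=cam(r,"wrist",dict(ee_pos=d["p"],tcp_rot=d["q"]))
R=mat(d["q"]);yv=-R[:,2];zv=-R[:,0]
for off in(0,.003):
 for pit in(-.1,-.05,0,.05,.1):
  g=d["p"]-.003*zv; ay=yv*np.cos(pit)+zv*np.sin(pit);az=zv*np.cos(pit)-yv*np.sin(pit)
  row=[]
  for yy,zz in((.094,.010),(.094,0),(.082,.008)):
    row.append((proj(C,[g+(.016+off+yy)*ay+zz*az])*1.5).round(1)[0].tolist())
  a=proj(C,[g+.06*ay+.0075*R[:,1],g+.06*ay-.0075*R[:,1]])*1.5
  print(off,pit,row,a[0]-a[1])
```

```text
0 -0.1 [[387.5, 23.5], [387.1, 34.8], [387.3, 71.4]] [4.92973145e+01 1.26427455e-02]
0 -0.05 [[387.7, 19.1], [387.3, 29.3], [387.5, 69.1]] [5.03152668e+01 1.31220491e-02]
0 0 [[387.9, 15.5], [387.5, 24.4], [387.7, 67.7]] [5.13629271e+01 1.35529614e-02]
0 0.05 [[388.2, 12.8], [387.7, 20.3], [387.9, 67.3]] [5.24384874e+01 1.39199230e-02]
0 0.1 [[388.4, 11.3], [388.0, 16.9], [388.1, 67.9]] [5.35396919e+01 1.42052797e-02]
0.003 -0.1 [[387.5, 11.9], [387.1, 24.0], [387.3, 60.1]] [4.92973145e+01 1.26427455e-02]
0.003 -0.05 [[387.7, 6.8], [387.3, 17.9], [387.5, 57.3]] [5.03152668e+01 1.31220491e-02]
0.003 0 [[387.9, 2.5], [387.5, 12.4], [387.7, 55.3]] [5.13629271e+01 1.35529614e-02]
0.003 0.05 [[388.2, -0.9], [387.7, 7.6], [388.0, 54.3]] [5.24384874e+01 1.39199230e-02]
0.003 0.1 [[388.5, -3.3], [388.0, 3.6], [388.2, 54.4]] [5.35396919e+01 1.42052797e-02]
```

```bash
cat >> h.py <<'E'
O=np.array([.5207,-.2082,0]);RY=np.radians(78.93)
BX,BY,_=tool(RY); B=O-.042*BX+np.array([0,0,.031])
OFF=.0168
def place(D,e,pitch=.16,dx=0):
    x,y,z=tool(RY,pitch); R=np.stack([-z,x,np.cross(-z,x)],1)
    M=B+D*BY+np.array([0,0,.008+.16*D+e])+dx*BX
    return M-OFF*y+.003*z, quat(R), M, y
E
python3 - <<'E'
from station import r
from h import *
p,q,_,_=place(.060,.07); print(p,r.solve_ik(p,q))
r.move_ptp(p,q)
p,q,_,_=place(.060,.03); r.move_straight(p,feed=.1)
r.pause(.2)
s=r.state();print(s["clock"],s["ee_pos"]-p,s["tcp_rot"],q,s["ft_force"])
im=r.get_image("wrist");cv2.imwrite("pics/w4b.png",cv2.resize(im[:,:,::-1],(768,576),interpolation=cv2.INTER_CUBIC))
im=r.get_image("scene")[190:290,230:370,::-1];cv2.imwrite("pics/s4.png",cv2.resize(im,None,fx=5.5,fy=5.5,interpolation=cv2.INTER_CUBIC))
im=r.get_image("top")[150:260,270:400,::-1];cv2.imwrite("pics/t4.png",cv2.resize(im,None,fx=5.5,fy=5.5,interpolation=cv2.INTER_CUBIC))
p,q,M,y=place(.060,.03)
print((proj(cam(r,"scene"),[M-.096*y,M+.094*y])-[230,190])*5.5)
print((proj(cam(r,"wrist",s),[B+[0,0,.016]+.037*BY,B+[0,0,.016]+.063*BY,B+[0,0,.007]-.107*BY])*1.5))
E
```

```text
[ 0.48772566 -0.15799794  0.11888514] [-0.61621004  0.57828944  1.80420528  0.19725238  0.83499908 -0.56117428]
8.5333 [ 0.00048841 -0.00019575  0.00062286] [ 0.4126956   0.58785861  0.48351099 -0.50032162] [ 0.41208738  0.58777477  0.4839214  -0.50052461] [ 1.23610449 -0.0568255  -2.31567204]
[[349.44828172 256.37034081]
 [162.32996149  58.53181293]]
[[384.40126192 379.57709257]
 [384.46727532 315.34358013]
 [383.90529063 649.96259021]]
```

View pics/w4b.png

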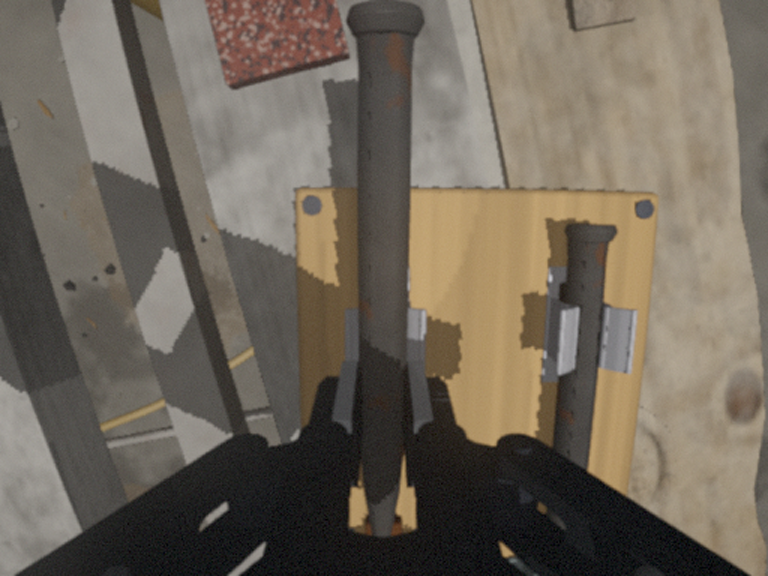

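View pics/s4.png

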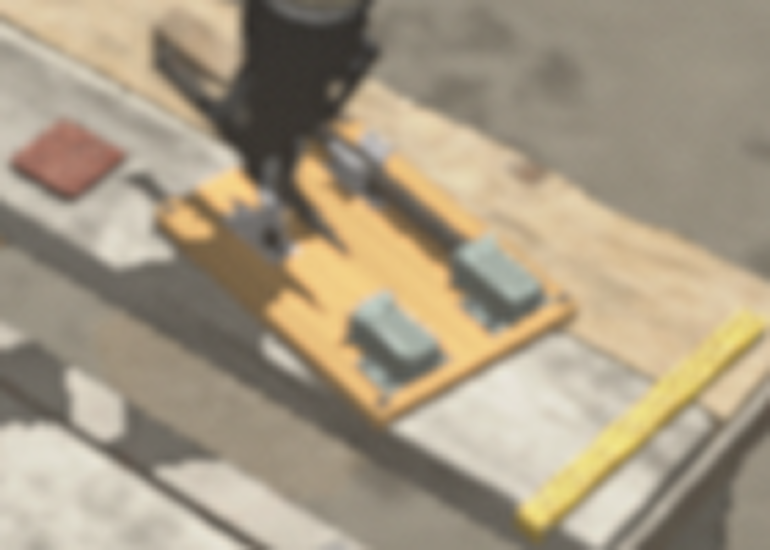

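View pics/t4.png

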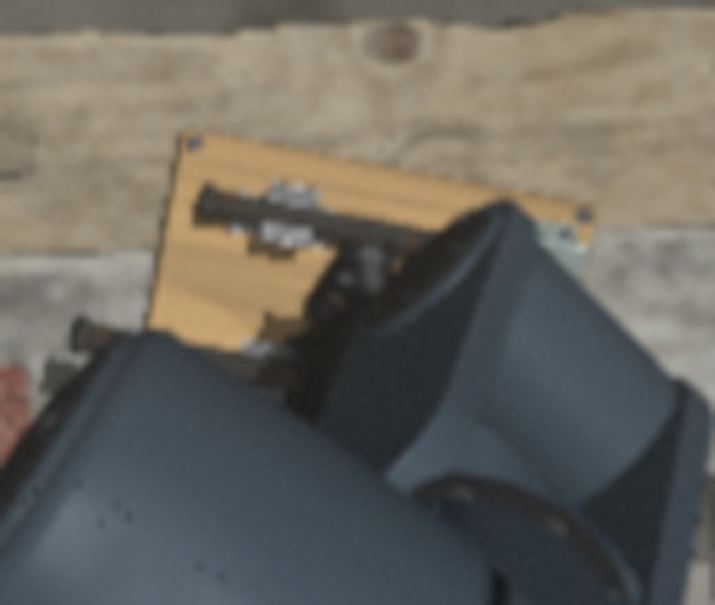

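Run:
```python
from station import r
from h import *
for D,e in((.038,.005),(.020,.003)):
    p,q,_,_=place(D,e); c=r.move_straight(p,feed=.06,contact_N=6)
    s=r.state();print(c,s["clock"],(s["ee_pos"]-p).round(4),s["ft_force"].round(1),s["torque"].round(2))
    if c:break
im=r.get_image("wrist");cv2.imwrite("pics/w5b.png",cv2.resize(im[:,:,::-1],(768,576),interpolation=cv2.INTER_CUBIC))
im=r.get_image("scene")[190:290,230:370,::-1];cv2.imwrite("pics/s5.png",cv2.resize(im,None,fx=5.5,fy=5.5,interpolation=cv2.INTER_CUBIC))
```

```text
False 9.4333 [-0.0001  0.     -0.0002] [ 0.1  0.4 -2.2] [-0.15  0.02 -0.  ]
False 9.8917 [-0.0001 -0.0005 -0.    ] [ 0.7  0.2 -2.8] [-0.2   0.01  0.01]
```

View pics/w5b.png

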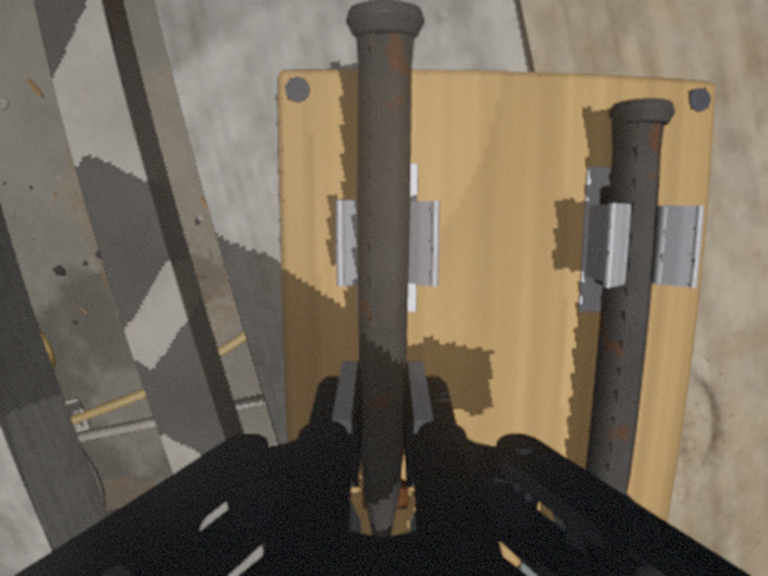

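View pics/s5.png

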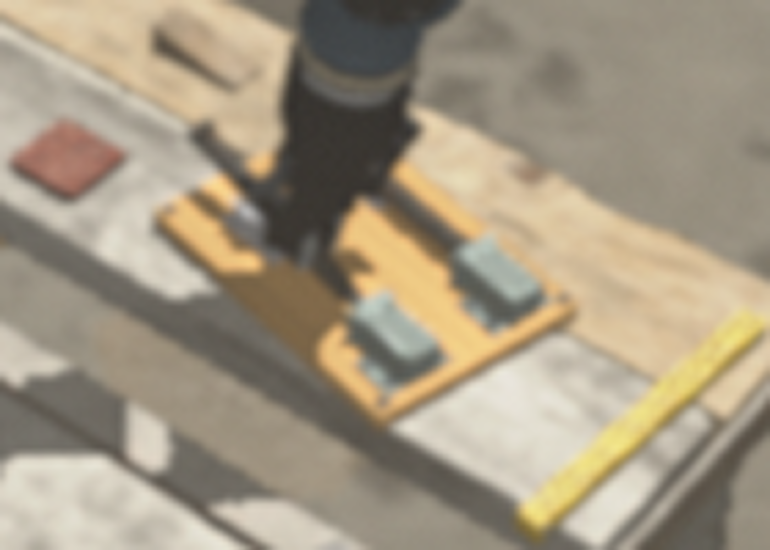

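Run:
```python
from station import r
from h import *
ok=True
for D,e,cn in((.000,.0025,6),(.000,-.003,3)):
    p,q,_,_=place(D,e,dx=.0006); c=r.move_straight(p,feed=.05 if e>0 else .015,contact_N=cn)
    s=r.state();print(c,s["clock"],(s["ee_pos"]-p).round(4),s["ft_force"].round(1),s["torque"].round(2))
    if c:break
im=r.get_image("wrist");cv2.imwrite("pics/w6b.png",cv2.resize(im[:,:,::-1],(768,576),interpolation=cv2.INTER_CUBIC))
im=r.get_image("scene")[190:290,230:370,::-1];cv2.imwrite("pics/s6.png",cv2.resize(im,None,fx=5.5,fy=5.5,interpolation=cv2.INTER_CUBIC))
```

```text
False 10.55 [-0.0002 -0.0002 -0.0001] [-0.5  0.  -2.7] [-0.22  0.    0.  ]
True 10.8167 [0.0002 0.0002 0.0034] [0.1 1.1 3.4] [ 0.03 -0.11 -0.16]
```

View pics/w6b.png

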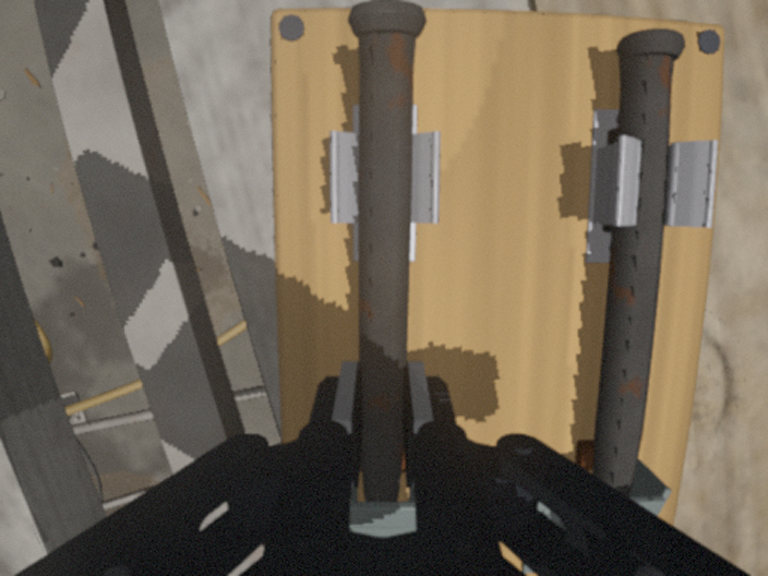

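View pics/s6.png

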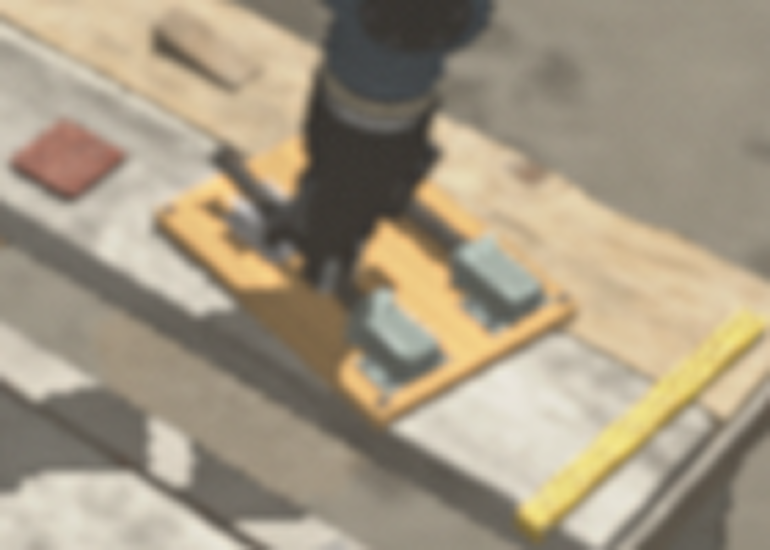

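Run:
```python
from station import r
from h import *
r.gripper_to(0.5); r.pause(.2)
s=r.state();print(s["clock"],s["grip_width"],s["ft_force"].round(1))
zv=-mat(s["tcp_rot"])[:,0]
r.move_straight(s["ee_pos"]+.08*zv,feed=.12)
s=r.state()
im=r.get_image("wrist");cv2.imwrite("pics/w7b.png",cv2.resize(im[:,:,::-1],(768,576),interpolation=cv2.INTER_CUBIC))
im=r.get_image("scene")[190:290,230:370,::-1];cv2.imwrite("pics/s7.png",cv2.resize(im,None,fx=5.5,fy=5.5,interpolation=cv2.INTER_CUBIC))
_,_,M,y=place(0,0);print(proj(cam(r,"wrist",s),[M-.096*y,M,M+.094*y])*1.5,s["clock"])
```

```text
11.5083 0.5006523808806722 [0.3 0.5 0. ]
[[385.84111372 444.70234591]
 [386.23914314 276.28219256]
 [386.59963204  64.58264749]] 12.325
```

View pics/w7b.png

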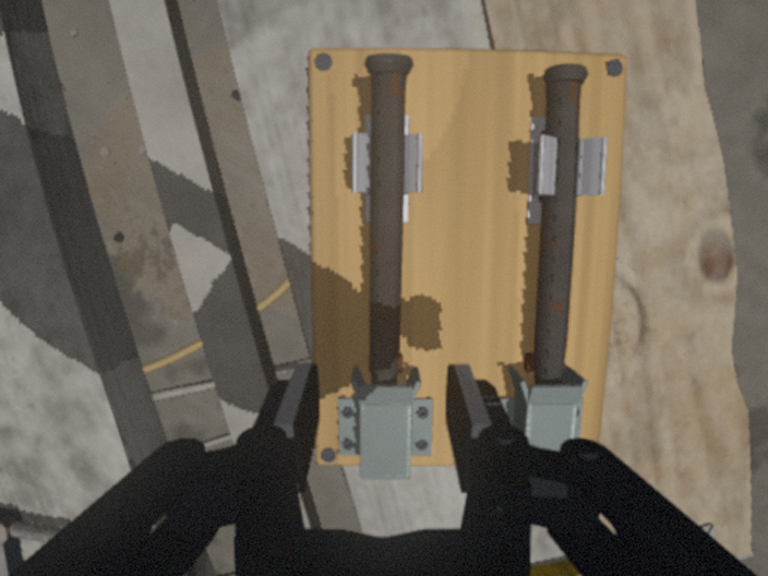

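View pics/s7.png

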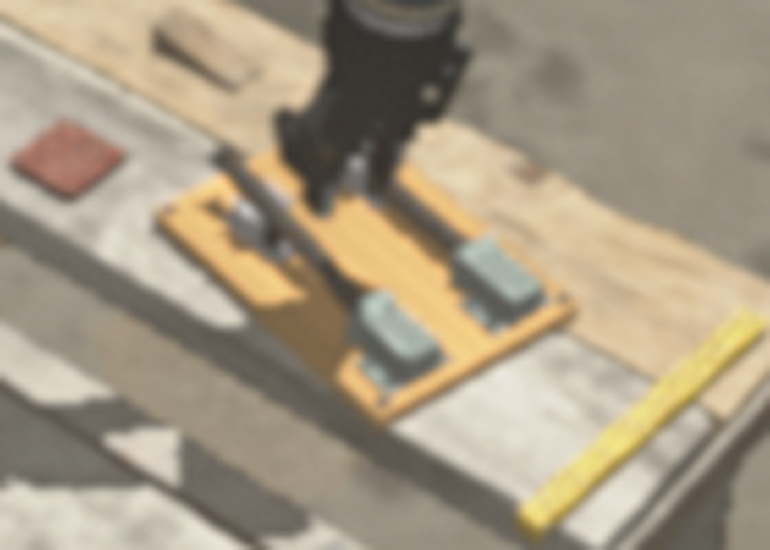

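Run:
```python
from station import r
from h import *
x,y,z=tool(RY); R=np.stack([-z,x,np.cross(-z,x)],1);q=quat(R)
P=B+.078*BY+.0006*BX
r.gripper_to(0.0)
r.move_ptp(np.array([P[0],P[1],.12]),q)
c=r.move_straight(np.array([P[0],P[1],.075]),feed=.08,contact_N=5);s=r.state();print(c,s["ee_pos"],s["ft_force"].round(1))
if not c:
  c=r.move_straight(np.array([P[0],P[1],.055]),feed=.02,contact_N=2);s=r.state();print(c,s["clock"],s["ee_pos"],s["ft_force"].round(1))
im=r.get_image("wrist");cv2.imwrite("pics/w8b.png",cv2.resize(im[:,:,::-1],(768,576),interpolation=cv2.INTER_CUBIC))
im=r.get_image("scene")[190:290,230:370,::-1];cv2.imwrite("pics/s8.png",cv2.resize(im,None,fx=5.5,fy=5.5,interpolation=cv2.INTER_CUBIC))
```

```text
False [ 0.49513379 -0.12425087  0.07494578] [ 0.  -0.9 -0.1]
True 14.7 [ 0.49521584 -0.12348641  0.06604486] [ 0.8 -0.2  1.1]
```

View pics/w8b.png

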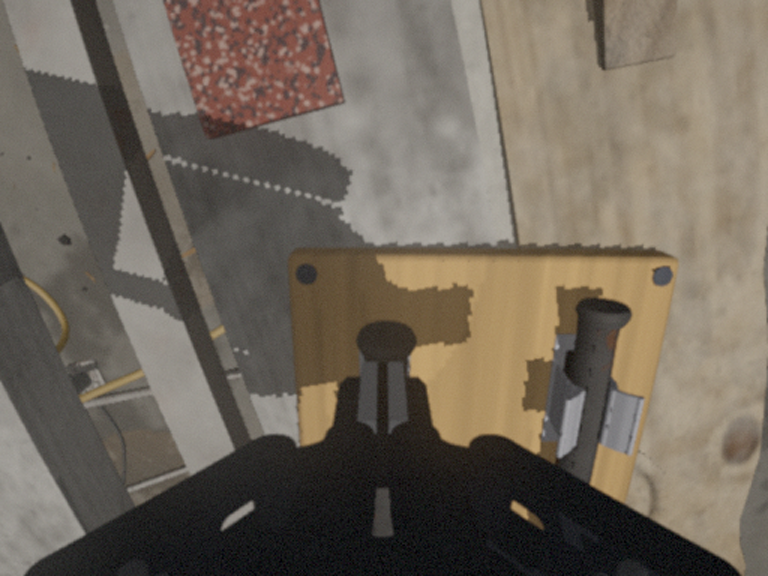

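View pics/s8.png

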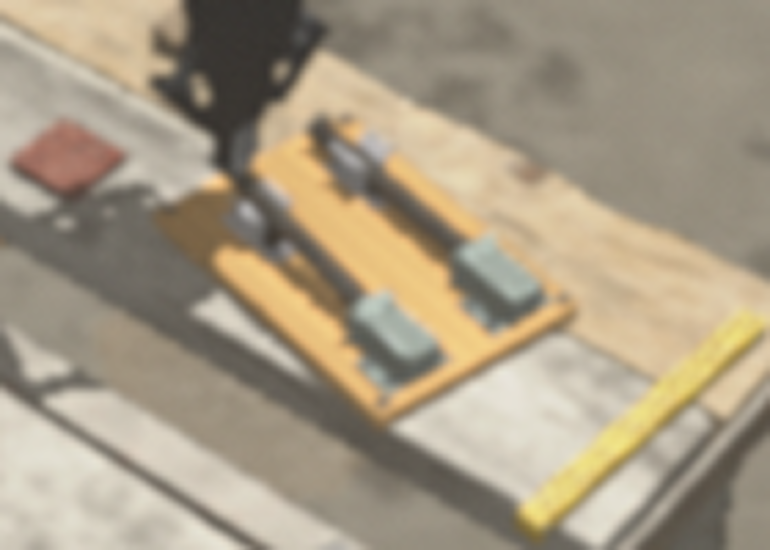

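Run:
```python
from station import r
from h import *
P=B+.078*BY+.0006*BX
for zz in(.060,.055,.051,.048,.0455):
  c=r.move_straight(np.array([P[0],P[1],zz]),feed=.02,contact_N=22);s=r.state();print(zz,c,s["clock"],s["ee_pos"].round(4),s["ft_force"].round(1),s["torque"].round(2))
  if c:break
```

```text
0.06 False 15.2583 [ 0.4949 -0.1239  0.06  ] [-0.7 -0.1  2.9] [-0.15  0.06 -0.01]
0.055 False 15.6583 [ 0.4949 -0.1235  0.0547] [-1.3  0.4  3.1] [ 0.1   0.04 -0.04]
0.051 False 16.0083 [ 0.4948 -0.1236  0.0505] [-0.2  0.  -0.2] [ 0.01 -0.   -0.  ]
0.048 False 16.3083 [ 0.4949 -0.1237  0.0478] [-0.1 -0.4  0.4] [0.02 0.02 0.06]
0.0455 True 16.5167 [ 0.4955 -0.1238  0.0468] [-1.6 -0.1  8. ] [-0.08  0.26 -0.03]
```

Run:
```python
from station import r
from h import *
s=r.state();q=s["tcp_rot"]
r.move_straight(s["ee_pos"]+[0,0,.10],feed=.12)
x,y,z=tool(RY); R=np.stack([-z,x,np.cross(-z,x)],1)
p=B.copy();p=p-.02*BY;p[2]=.2
r.move_ptp(p,quat(R));s=r.state();print(s["clock"])
im=r.get_image("wrist")[:,:,::-1];cv2.imwrite("pics/w9b.png",cv2.resize(im,(768,576),interpolation=cv2.INTER_CUBIC))
im=r.get_image("scene")[190:290,230:370,::-1];cv2.imwrite("pics/s9.png",cv2.resize(im,None,fx=5.5,fy=5.5,interpolation=cv2.INTER_CUBIC))
```

```text
18.0333
```

View pics/w9b.png

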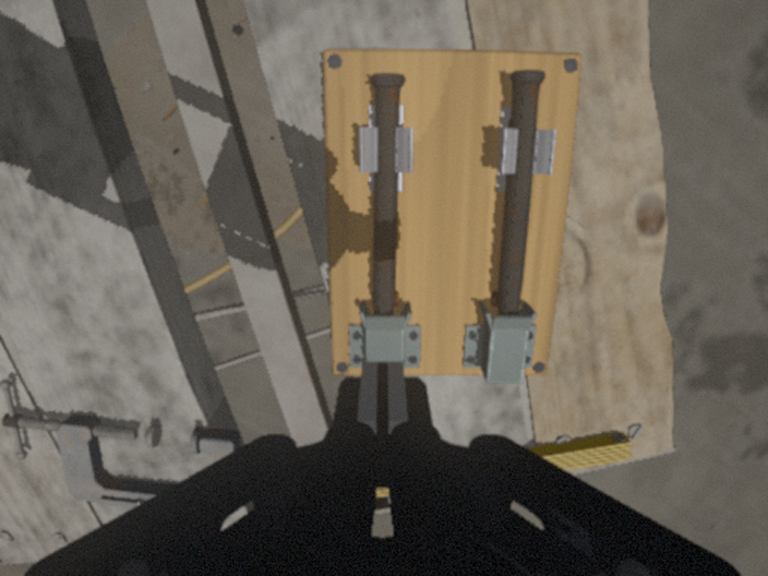

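View pics/s9.png

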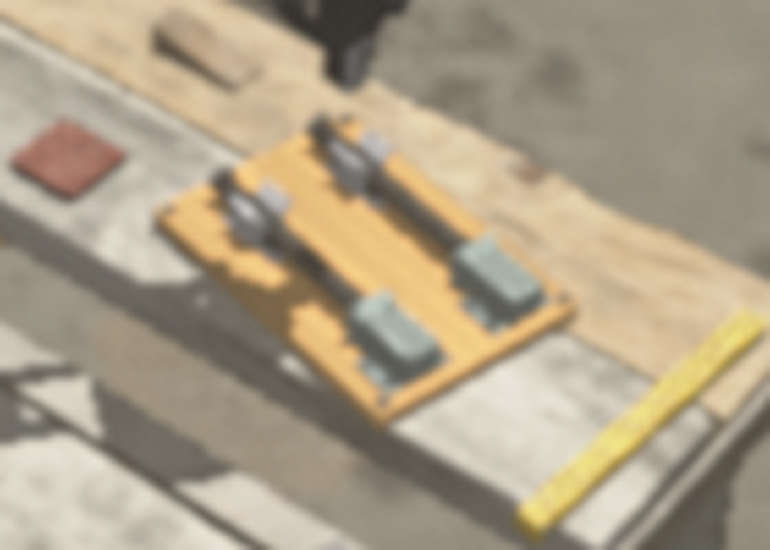

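```bash
python3 -c "
from station import r
print(r.state()['ft_force'],r.sign_off())"
```

```text
the job is handed in; nothing more can be done
[0.18072502 0.62303902 0.00593535] None
```

The point chisel is in the empty bay, with its point under the guard and the shank snapped into the clip. I handed the job in at about 18 s, well under the 58 s limit.

- **Grip and placing:** I gripped the chisel 16 to 19 mm on the point side of its middle, because a grip at mid-length would have put the fingers over the clip on the way in. I slid the point under the guard with the head tilted up, laid the shank on the shut clip and let go. The pictures then showed it resting tilted on the clip with its point under the guard.
- **Pressing:** I pressed the shank with closed fingers at about 78 mm along the bay. They met it about 27 mm above the bay axis, it gave way as the clip snapped, and it stopped about 8 mm above the axis. That matches the given home height.
- **Last checks:** The final wrist and scene pictures show it lying level like the chisel beside it. Its head sits about 2 mm nearer the guard than its neighbour's, which should leave the tip about 6 mm short of the guard's end wall. The tile, wedge and rule look unmoved, and the arm stood clear touching nothing. I did not check the felt wheel again in the last pictures, but the arm never went near it.
- **Disagreements:** The top and wrist cameras differed by 3 to 4 mm along the bay in where they put things. The placing positions from the two agreed, so I used averages. The slow press steps read only about 3 N when they paused before the snap, below the stated 8 to 12 N. The last step stopped on its 22 N limit, and 8 N was left just after.

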